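# Tuck a glaze test strip under the weighted arm of a drying press

### The job

Add the loose blue-glazed test strip to the top of the pile in the drying press: tuck one end of it under the red-lipped weighted arm and let go while it still sticks well out, then push it from behind until it sits flush against the end stop, flat and square on the pile with the arm holding it down. Push gently: do not shift the end stop or disturb the two strips in the pile, and leave the masking tape and the terracotta cup alone.

Things in the scene. Friction and masses are not known exactly. Their poses are not given: they have to be found in the camera images.
- strip_new: the loose white ceramic test strip with three blue glaze patches, 150 x 56 x 8 mm (x, y, z), 0.1 to 0.17 kg, lying flat on the table left or right of the press; origin at the centre of its underside, x along its length, z up. Either end may go in first
- press: drying press, fixed: board 300 x 110 x 12 mm; origin at the centre of its underside, x from its open front (robot side) to the hinge at the back (the way strips slide in), y left, z up. Pile top at z 28 mm. Wooden side guides from x 0 to 75 mm, 68 mm apart inside, top z 38 mm. Hinge posts at x 138 mm, top z 78 mm
- hold_arm: weighted steel arm, origin on its hinge (press x 140, z 65 mm), axes as the press at the start. Its end bar (radius 7, 52 mm wide, centre at own x -150, z -30) presses on the pile with 2.5 to 5 N. From under the bar a 52 mm wide lip rises forward at 40 deg to a red edge at own x -180, 21 mm above the pile: a strip pushed under it lifts the arm. Weight top 45 mm above pile. No latch: it falls back
- end_stop: aluminium end stop on the board, 52 mm wide, top at z 40 mm; origin at the foot of its stopping face on the centre line, 12 mm above the table, x as the press; set at press x 78 to 102 mm. Held only by friction: it slips back if pushed with more than about 20 N. Lifting the arm with a strip's end takes a push of about 8 to 16 N, then sliding it on about 2 to 5 N
- strip_mid: upper strip of the pile: terracotta with green and white glaze patches, 150 x 56 x 8 mm, its back end against the end stop; origin at the centre of its underside
- strip_low: lower strip of the pile: terracotta with white and grey glaze patches, same size, under strip_mid, on the board, its back end against the end stop; origin at the centre of its underside
- masking_tape: bystander: roll of masking tape lying flat, 105 mm across, 20 mm high; origin at the centre of its underside
- bisque_cup_b: bystander: terracotta cup, 65 mm across, 50 mm high, at the right of the table; origin at the centre of its underside
Mind the look-alikes: they are no part of the job. Of the things that look like the strip_new, the larger one is meant.

How it is judged (in metres and radians):
On the way:
1. one end of the new strip is clamped under the arm, on the pile, still more than 15 mm short of the end stop, and the robot has let go of it (contact force between hold_arm and strip_new above 0.5 N and contact force between the fingers and strip_new below 0.05 N and x of strip_new in the frame of end_stop below -0.09 m), for 0.2 s.
At the end, for the whole second after the job is handed in: The new strip rests flat (0.05 rad) on the pile under the arm, its end within 3 mm of the end stop, centred on the press within 8 mm and square within 0.08 rad; the two lower strips are within 6 mm and the end stop within 3 mm of where they started (x of strip_new in the frame of end_stop above -0.078 m and y of strip_new in the frame of press between -0.008 and 0.008 m and angle between the x axis of strip_new and the x axis of press, either way round below 0.08 rad and z of strip_new in the frame of press between 0.0255 and 0.031 m and angle between strip_new's own z axis and vertical below 0.05 rad and contact force between hold_arm and strip_new above 0.5 N and distance of each of strip_mid, strip_low from where it was at the start of the episode below 0.006 m and distance of end_stop from where it was at the start of the episode below 0.003 m and linear speed of strip_new below 0.01 m/s); the robot touches nothing.
It fails at once if the end stop is shifted by more than 3 mm (distance of end_stop from where it was at the start of the episode above 0.003 m).
It fails at once if a strip of the pile is shifted by more than 15 mm (distance of any of strip_mid, strip_low from where it was at the start of the episode above 0.015 m).
It fails at once if the masking tape or the terracotta cup is moved by more than 20 mm (distance of any of masking_tape, bisque_cup_b from where it was at the start of the episode above 0.02 m).
It also fails if it takes over 61 s, if anything falls off the work surface, if the arm or the gripper's body presses on something with over 40 N, if the wrist force passes 120 N, or if a joint passes its speed limit or range.

### The arm

A 7-joint arm with a two-finger parallel gripper is mounted at the origin on a cart in front of the work surface, level with it; the furniture and walls round the work are solid. World frame = base frame: x ahead of the robot, y to its left, z up, the work surface at z = 0. Lengths are in mm, angles in rad, forces in N, time in s.
With the tool pointing down it reaches from about 400 to 875 mm from the base axis. Payload 19.3 kg.
Tool frame: the origin (TCP) lies between the finger pads; the fingertips stand 14 mm ahead of it and the grasp point (between the pads) lies 5 mm behind it; z points along the fingers, y is the direction in which the jaws open and shut (so a half turn about z gives the same grasp; the last joint's range is limited). The gripper opens to 85 mm and grips with 20 to 120 N. Pads are 22 mm wide; open, the fingers measure 114 mm over their backs; the gripper's body (76 mm by 85 mm) begins 54 mm behind the grasp point. The pads swing forward as they close: fully open they stand 13 mm farther back than shut.
Start: joints at [-1.178, 0.521, -0.036, 1.599, 0.021, 1.021, -0.113], TCP at [279.051, 559.237, 245.291] pointing down, gripper open.
Joint ranges: [-2.91, 2.91], [-0.3, 2.13], [-1.5, 1.42], [0.17, 2.43], [-1.26, 4.41], [0.16, 1.93], [-2.52, 2.52]. Speed limits (rad/s): [1.89, 1.89, 2.39, 2.39, 3.01, 3.01, 3.01].

### API

Orientations are given as a unit quaternion [w, x, y, z].
In Python, from station import bot, grab_frame gives the robot as it stands. The module is installed in compiled form; this text tells all that it offers.
- The arm moves only by the tool jog_arm, never from a script. Its argument "deltas" is a list of rows, each a list of 3 entries, a list of its own where there are three numbers: the finger opening in mm, from 0 to 85.4, then the shift along the tool's x, y, z in mm, then the turn about the tool's z in rad. In form: [[gripper, [dx, dy, dz], roll], ...]. A call has 1 to 10 rows; each row is the pose to reach, as a shift and turn from the pose commanded when the call began, along the tool's axes at that moment; what a row does not reach only later rows make up. A row lasts 1/12 s, in which the tool goes at most 41.7 mm and 7.16 degrees, less where a joint would pass 70% of its speed; a pose out of reach is approached as far as the arm can. A call with a gripper value outside its range is refused whole. The fingers move at their own pace and stop on an object; "grip_force" is the grip in N (left out, the last holds). Time passes only in rows, so rows that repeat a pose let the fingers close. It gives the time, the measured TCP pose, the force and the opening at its end, in the units of the state.
- bot.get_state(): the state, without advancing time (a new reading comes with each control period).
- grab_frame(name): name is "scene" or "top" or "wrist"; returns a dict with "color" (384x512x3 uint8, red, green, blue), "mtx" (3x3 intrinsics, pixels), "k1" (the pictures are not rectified: a ray, as slopes to the right and down, at radius r is drawn at 1 + k1 r^2 times it, then the intrinsics apply), "cam_to_world" (4x4, takes a point from camera to world coordinates). Camera axes: x right, y up, looking along -z (the intrinsics and any distortion apply to the point x, -y, -z); pixel columns grow to the right and rows downward; lengths in mm; the calibration is good to about 2 mm. A picture is of the moment at which its call begins. There is no depth.
- bot.hand_in(): hands the job in, once; it reports no verdict.
The state is a dict: "clock": time; "joints": joint angles; "dq": joint speeds; "joint_efforts": joint torques, N m; "position": TCP position; "eef_rot": TCP orientation; "force": force on the tool from outside, world axes, zero at the start; "moment": the same for the moment, N m; "finger_gap": opening from 0.0 (shut) to 1.0 (fully open).
Only numpy, scipy, OpenCV 4.12 (cv2) and the standard library are available. Lean on these libraries where they do the work, as an engineer would, in place of code of your own. Each camera call takes 0.05 s, during which the arm holds its last target.

## Working session

There is one attempt and no reset: what is moved stays moved. The work goes in short steps, Python scripts to look and compute and a tool call to move; the robot and the scene stay as the last step left them, time stands still between calls to the robot, and variables do not carry over. Pictures are saved under pics/ and viewed, and the job is handed in when it is done.

Besides the shell and the picture viewer there is one more tool, called after "Request:" as name(argument=value, ...) on one line, values as JSON. jog_arm: Moves the arm, as the interface text tells. Its arguments: {"type":"object","properties":{"deltas":{"type":"array","items":{"type":"array"}},"grip_force":{"type":"number"}},"required":["deltas"]}

```bash
mkdir -p pics
cat > h.py <<'E'
import numpy as np, cv2
from station import bot, grab_frame
def save(name,fn):
    f=grab_frame(name); np.savez('pics/'+fn+'.npz',**f)
    cv2.imwrite('pics/'+fn+'.png',cv2.cvtColor(f['color'],cv2.COLOR_RGB2BGR)); return f
def crop(fn,x0,y0,x1,y1,out):
    im=cv2.imread('pics/'+fn+'.png')[y0:y1,x0:x1]; s=min(800/(x1-x0),600/(y1-y0)); 
    cv2.imwrite('pics/'+out+'.png',cv2.resize(im,None,fx=s,fy=s,interpolation=cv2.INTER_CUBIC)); print('scale',s)
def load(fn): return np.load('pics/'+fn+'.npz')
def px2w(f,u,v,z):
    K=f['mtx'];k=float(f['k1']);T=f['cam_to_world']
    d=cv2.undistortPoints(np.array([[[u,v]]],float),K,np.array([k,0,0,0.]))[0,0]
    r=T[:3,:3]@np.array([d[0],-d[1],-1]); o=T[:3,3]; t=(z-o[2])/r[2]; return o+t*r
def w2px(f,p):
    T=f['cam_to_world']; c=T[:3,:3].T@(np.array(p,float)-T[:3,3]); x=c[0]/-c[2]; y=-c[1]/-c[2]
    s=1+float(f['k1'])*(x*x+y*y); K=f['mtx']; return K[0,0]*x*s+K[0,2],K[1,1]*y*s+K[1,2]
E
python3 - <<'E'
from h import *
np.set_printoptions(precision=3,suppress=True)
for n in ['scene','top','wrist']:
    f=save(n,n+'0'); print(n,f['cam_to_world'],f['mtx'],f['k1'])
print(bot.get_state())
E
```

```text
scene [[   0.625    0.525   -0.578  -28.898]
 [  -0.781    0.433   -0.45  -502.803]
 [   0.014    0.733    0.681  741.615]
 [   0.       0.       0.       1.   ]] [[359.584   0.    254.506]
 [  0.    359.584 191.013]
 [  0.      0.      1.   ]] -0.04079458888029829
top [[   0.013    0.981   -0.192  369.076]
 [  -1.       0.013    0.     -46.247]
 [   0.003    0.192    0.981 1013.173]
 [   0.       0.       0.       1.   ]] [[376.926   0.    257.038]
 [  0.    376.926 193.487]
 [  0.      0.      1.   ]] 0.02989524048812006
wrist [[  0.448  -0.845  -0.292 202.739]
 [  0.894   0.423   0.148 596.814]
 [ -0.001  -0.327   0.945 373.344]
 [  0.      0.      0.      1.   ]] [[306.082   0.    253.469]
 [  0.    306.082 192.35 ]
 [  0.      0.      1.   ]] -0.06539537808504688
{'clock': 0.15, 'joints': array([-1.178,  0.522, -0.036,  1.6  ,  0.021,  1.021, -0.113]), 'dq': array([-0.   , -0.001, -0.001, -0.001,  0.002, -0.001,  0.001]), 'joint_efforts': array([  0.002, -92.739,   1.98 , -37.006,   0.018,   0.006,  -0.   ]), 'position': array([278.972, 559.033, 244.865]), 'eef_rot': array([-0.   ,  0.229,  0.973, -0.   ]), 'force': array([ 0.341,  0.283, -0.133]), 'moment': array([-0.004, -0.001,  0.023]), 'finger_gap': 0.9970266122125647}
```

View pics/top0.png

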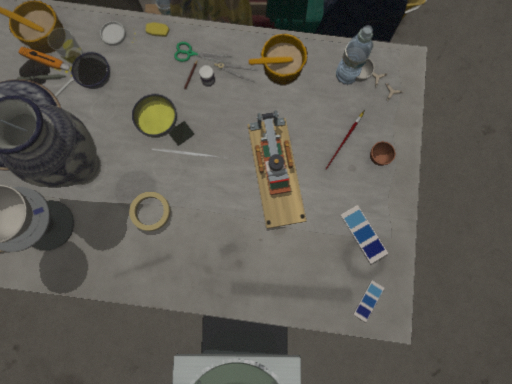

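View pics/scene0.png

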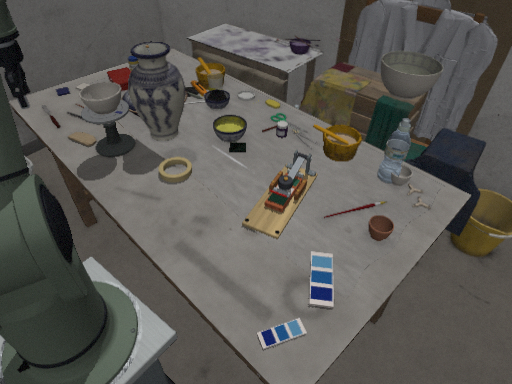

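The top view shows the press at (275,175), the large strip at (364,234), the small look-alike at (370,300), the tape at (150,211) and the cup at (382,153). I'll enlarge the press and the strip.

Run:
```python
from h import *
crop('top0',235,100,315,235,'c1'); crop('top0',325,195,405,275,'c2'); crop('scene0',235,140,335,240,'c3')
```

```text
scale 4.444444444444445
scale 7.5
scale 6.0
```

View pics/c1.png

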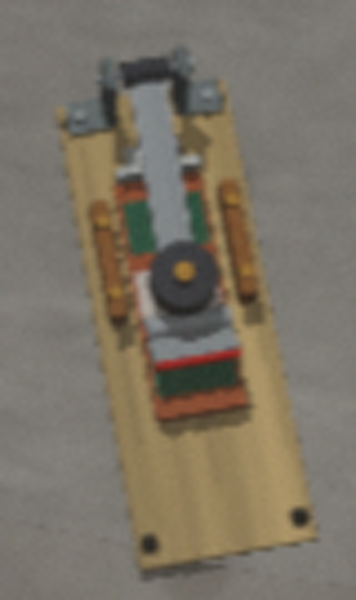

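View pics/c2.png

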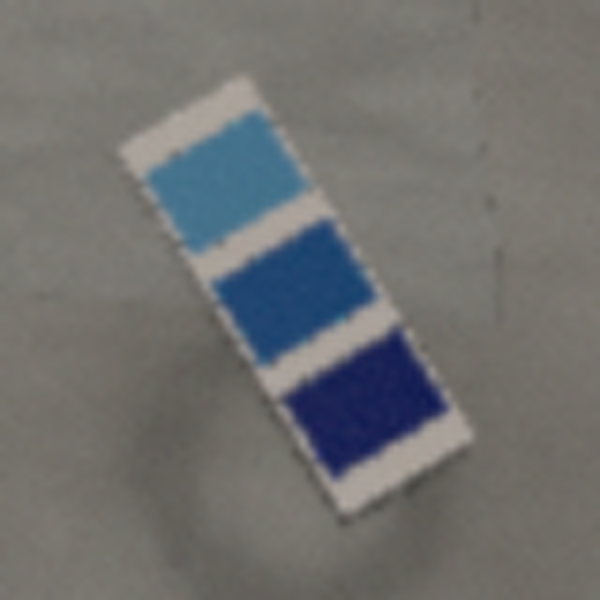

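View pics/c3.png

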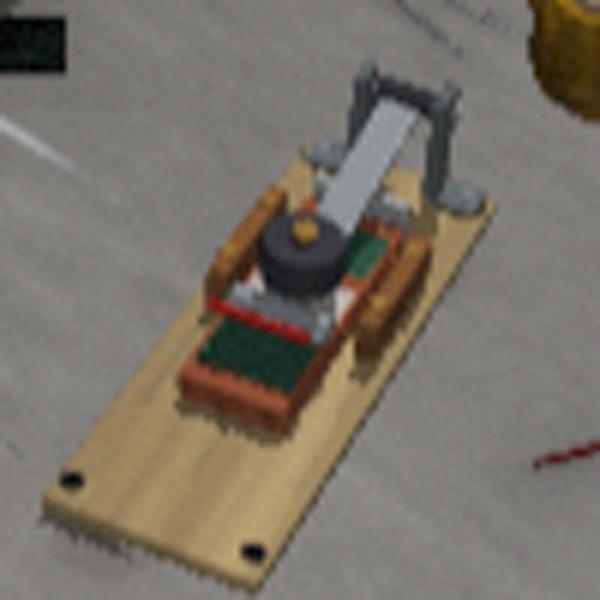

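Run:
```python
from h import *
np.set_printoptions(precision=1,suppress=True)
f=load('top0')
def P(X,Y,s,x0,y0,z): return px2w(f,(X+.5)/s-.5+x0,(Y+.5)/s-.5+y0,z)
c=[P(*q,7.5,325,195,8) for q in [(120,150),(248,75),(474,437),(345,518)]]
c=np.array(c);print(c, c.mean(0), np.linalg.norm(np.roll(c,-1,0)-c,axis=1))
d=(c[0]+c[1]-c[2]-c[3]);print('yaw',np.arctan2(d[1],d[0]))
b=np.array([P(*q,4.4444,235,100,12) for q in [(138,560),(316,533),(226,83),(60,112)]])
print(b,np.linalg.norm(np.roll(b,-1,0)-b,axis=1),b.mean(0))
d=b[2]+b[3]-b[0]-b[1];print('yaw',np.arctan2(d[1],d[0]), b[2]-b[1],b[3]-b[0])
m=np.array([P(*q,4.4444,235,100,28) for q in [(157,408),(249,394)]]);print('mid front',m)
r=np.array([P(*q,4.4444,235,100,49) for q in [(157,366),(241,351)]]);print('red',r)
e=np.array([P(*q,4.4444,235,100,40) for q in [(117,175),(198,165)]]);print('stop',e)
g=np.array([P(*q,4.4444,235,100,38) for q in [(98,203),(118,318),(230,184),(250,300)]]);print('guides',g)
print('tape',px2w(f,150,211,20),'cup',px2w(f,382,153,50))
```

```text
[[ 511.  -271.3    8. ]
 [ 538.8 -318.1    8. ]
 [ 411.4 -391.8    8. ]
 [ 382.7 -345.5    8. ]] [ 461.  -331.7    8. ] [ 54.4 147.2  54.4 148.1]
yaw 0.5245362034504626
[[ 478.   -70.4   12. ]
 [ 495.7 -177.1   12. ]
 [ 781.4 -123.5   12. ]
 [ 760.7  -18.8   12. ]] [108.2 290.7 106.8 287.3] [629.  -97.4  12. ]
yaw 0.18320420067374413 [285.7  53.7   0. ] [282.6  51.6   0. ]
mid front [[ 567.8  -80.6   28. ]
 [ 577.1 -135.8   28. ]]
red [[ 588.8  -79.7   49. ]
 [ 598.6 -129.3   49. ]]
stop [[ 709.7  -54.9   40. ]
 [ 716.8 -104.2   40. ]]
guides [[ 692.5  -43.6   38. ]
 [ 620.6  -56.5   38. ]
 [ 705.6 -123.8   38. ]
 [ 632.8 -135.8   38. ]]
tape [512.1 237.   20. ] cup [ 671.3 -376.3   50. ]
```

```bash
cat >> h.py <<'E'
def go(target,yaw_y=None,frm=None):
    s=bot.get_state(); q=s['eef_rot']; from scipy.spatial.transform import Rotation as R
    M=R.from_quat([q[1],q[2],q[3],q[0]]).as_matrix()
    th=np.arctan2(M[1,1],M[0,1]); d=M.T@(np.array(target)-s['position'])
    r=None if yaw_y is None else -((yaw_y-th+np.pi)%(2*np.pi)-np.pi)
    print('pos',s['position'],'thy',round(th,4),'tilt',M[2,2],'clk',s['clock'],'F',s['force'],'gap',s['finger_gap']*85.4)
    print('delta',d.round(1),'dist',np.linalg.norm(d).round(1),'roll',r,'rows',np.linalg.norm(d)/41.7,0 if r is None else abs(r)/.125)
E
python3 - <<'E'
from h import *
np.set_printoptions(precision=3,suppress=True)
go([480,60,245],-1.046)
f=load('top0')
for p in [(370,282),(384,287),(370,320),(355,313)]: print(px2w(f,*p,5))
E
```

```text
pos [278.972 559.033 244.865] thy 1.1079 tilt -0.9999996441819551 clk 0.15 F [ 0.341  0.283 -0.133] gap 85.14607268295303
delta [-402.7 -356.8    0.2] dist 538.0 roll 2.153943130841464 rows 12.901732126938029 17.23154504673171
[ 335.939 -342.663    5.   ]
[ 323.976 -378.121    5.   ]
[ 242.001 -338.013    5.   ]
[ 258.338 -300.682    5.   ]
```

Request:
jog_arm(deltas=[[85,[-40,-35,0],0.1],[85,[-70,-62,0],0.22],[85,[-100,-89,0],0.34],[85,[-130,-115,0],0.46],[85,[-160,-142,0],0.58],[85,[-190,-168,0],0.7],[85,[-220,-195,0],0.82],[85,[-250,-221,0],0.94],[85,[-280,-248,0],1.06],[85,[-310,-275,0],1.18]])

```text
clock: 0.98
position: [433.9, 172.8, 245.5]
eef_rot: [-0.0, 0.734, 0.679, 0.0]
force: [1.7, 0.6, 0.6]
finger_gap: 0.998
```

Run:
```python
from h import *
np.set_printoptions(precision=3,suppress=True)
go([440,-340,200],-1.046); print(bot.get_state()['joints'])
```

```text
pos [433.914 172.77  245.461] thy -0.0779 tilt -0.9999999179867227 clk 0.9833 F [1.732 0.602 0.599] gap 85.19884679345225
delta [-510.8   46.    45.3] dist 514.8 roll 0.9680546984325478 rows 12.345744423238617 7.744437587460382
[-0.782  0.282  0.338  2.014 -0.122  0.864 -0.454]
```

Request:
jog_arm(deltas=[[85,[-40,4,4],0.1],[85,[-80,8,8],0.2],[85,[-120,11,11],0.3],[85,[-160,15,15],0.4],[85,[-200,18,18],0.5],[85,[-240,22,22],0.6],[85,[-280,26,26],0.7],[85,[-320,30,30],0.8],[85,[-360,34,34],0.9],[85,[-400,38,38],0.97]])

```text
clock: 1.82
position: [442.5, -228.8, 207.1]
eef_rot: [-0.0, 0.966, 0.259, 0.0]
force: [1.5, 0.6, 0.9]
finger_gap: 0.992
```

Run:
```python
from h import *
np.set_printoptions(precision=3,suppress=True)
go([440,-340,200],-1.046); print(bot.get_state()['joints'])
```

```text
pos [ 442.453 -228.785  207.114] thy -1.0471 tilt -0.9999999872200847 clk 1.8167 F [1.542 0.619 0.949] gap 84.71495170402507
delta [-57.7  95.1   7.1] dist 111.5 roll -0.0010505664138067417 rows 2.6731251415143698 0.008404531310453933
[-0.119  0.442  0.636  1.992 -0.356  0.818 -0.329]
```

Request:
jog_arm(deltas=[[85,[-18,30,2],0],[85,[-38,60,5],0],[85,[-58,95,7],0],[85,[-58,95,7],0],[85,[-58,95,7],0]])

```text
clock: 2.23
position: [439.5, -340.4, 199.8]
eef_rot: [0.0, 0.966, 0.259, -0.001]
force: [0.0, 0.3, -0.0]
finger_gap: 1.0
```

Run:
```python
from h import *
np.set_printoptions(precision=3,suppress=True)
save('wrist','w1'); f=save('top','top1')
crop('w1',0,0,512,384,'w1b')
```

```text
scale 1.5625
```

View pics/w1b.png

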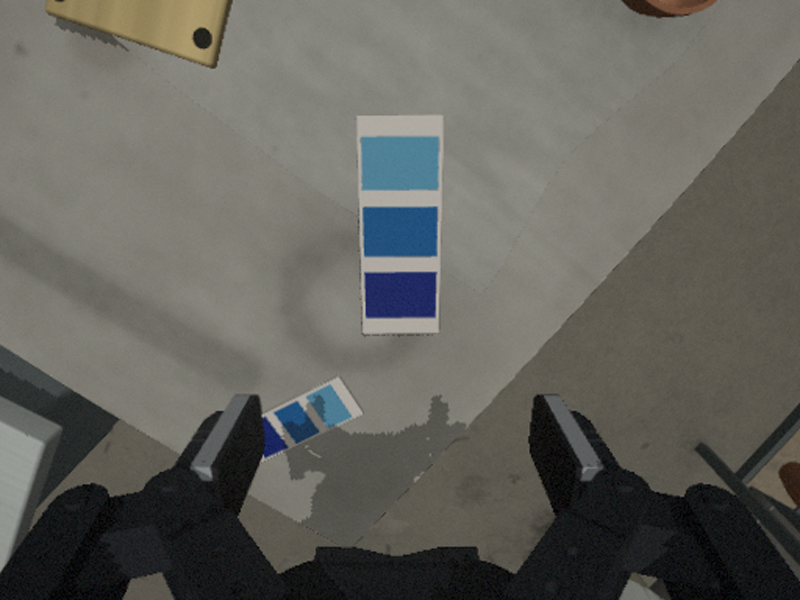

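The wrist view has the strip dead ahead, corners in the 800-px picture at (357,115), (442,115), (439,333), (362,334). The press's front right corner is at (215,67).

Run:
```python
from h import *
np.set_printoptions(precision=3,suppress=True)
f=load('w1');s=1.5625
c=np.array([px2w(f,(x+.5)/s-.5,(y+.5)/s-.5,8) for x,y in [(357,115),(442.5,115),(439.5,332),(362,333)]])
print(c,np.linalg.norm(np.roll(c,-1,0)-c,axis=1),c.mean(0)); d=c[0]+c[1]-c[2]-c[3]; y=np.arctan2(d[1],d[0]);print(y)
print('board FR',px2w(f,215.5/s-.5,66.5/s-.5,12))
u=np.array([np.cos(y),np.sin(y),0])
g=c.mean(0)-50*u; print('grip',g)
go([g[0],g[1],60],y-np.pi/2)
```

```text
[[ 510.645 -270.313    8.   ]
 [ 537.598 -317.009    8.   ]
 [ 410.473 -392.896    8.   ]
 [ 381.687 -344.521    8.   ]] [ 53.917 148.053  56.291 148.785] [ 460.101 -331.185    8.   ]
0.5301478814923607
board FR [ 493.143 -180.948   12.   ]
grip [ 416.964 -356.468    8.   ]
pos [ 440.56  -337.562  200.016] thy -1.0419 tilt -0.9999996065796616 clk 2.3333 F [ 0.063 -0.164  0.759] gap 84.95148654145389
delta [-29.9   4.5 140. ] dist 143.2 roll -0.0012132203590935475 rows 3.4351070697970916 0.00970576287274838
```

Request:
jog_arm(deltas=[[85,[-10,3,30],0],[85,[-20,5,65],0],[85,[-30,5,100],0],[85,[-30,5,140],0],[85,[-30,5,155],0],[85,[-30,5,165],0],[85,[-30,5,170],0],[85,[-30,5,175],0],[85,[-30,5,175],0],[85,[-30,5,175],0]])

```text
clock: 3.17
position: [417.8, -357.7, 26.2]
eef_rot: [0.0, 0.965, 0.262, 0.0]
force: [0.2, -0.3, -0.1]
finger_gap: 0.996
```

Run:
```python
from h import *
np.set_printoptions(precision=3,suppress=True)
go([417,-356.5,14],-1.0435)
save('wrist','w2')
```

```text
pos [ 417.841 -357.721   26.225] thy -1.0415 tilt -0.9999991481244245 clk 3.1667 F [ 0.234 -0.293 -0.127] gap 85.09422008669064
delta [-0.1 -1.5 12.2] dist 12.3 roll 0.0020163302933600136 rows 0.2953090748398435 0.01613064234688011
```

View pics/w2.png

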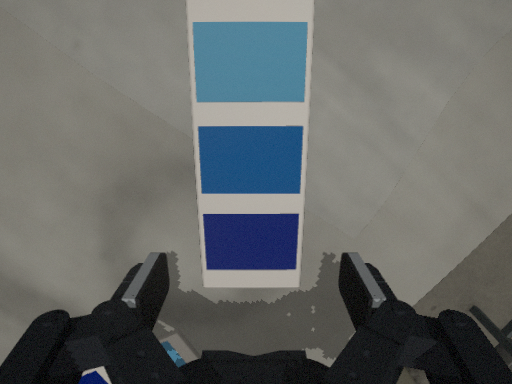

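Request:
jog_arm(deltas=[[85,[0,-1.5,8],0],[85,[0,-1.5,16],0],[75,[0,-1.5,16],0],[68,[0,-1.5,16],0],[63,[0,-1.5,16],0],[60,[0,-1.5,16],0],[60,[0,-1.5,16],0]], grip_force=30)

```text
clock: 3.8
position: [416.5, -356.5, 9.5]
eef_rot: [0.0, 0.965, 0.261, 0.0]
force: [0.4, -0.7, 0.6]
finger_gap: 0.702
```

Run:
```python
from h import *
np.set_printoptions(precision=3,suppress=True)
go([417,-356.5,10],-1.0435)
f=save('wrist','w3'); p=bot.get_state()['position']
for z in (0,8,p[2]): print(w2px(f,[p[0],p[1],z]))
crop('w3',130,200,380,384,'w3b')
```

```text
pos [ 416.533 -356.483    9.461] thy -1.0421 tilt -0.9999999697541438 clk 3.8 F [ 0.441 -0.662  0.589] gap 59.98933227707604
delta [ 0.4  0.2 -0.5] dist 0.7 roll 0.0014109705417406637 rows 0.01709847649161735 0.01128776433392531
(np.float64(254.28916872740658), np.float64(258.0469410435879))
(np.float64(254.34345335488283), np.float64(266.6027489352615))
(np.float64(254.35402871763137), np.float64(268.2703220193311))
scale 3.2
```

View pics/w3b.png

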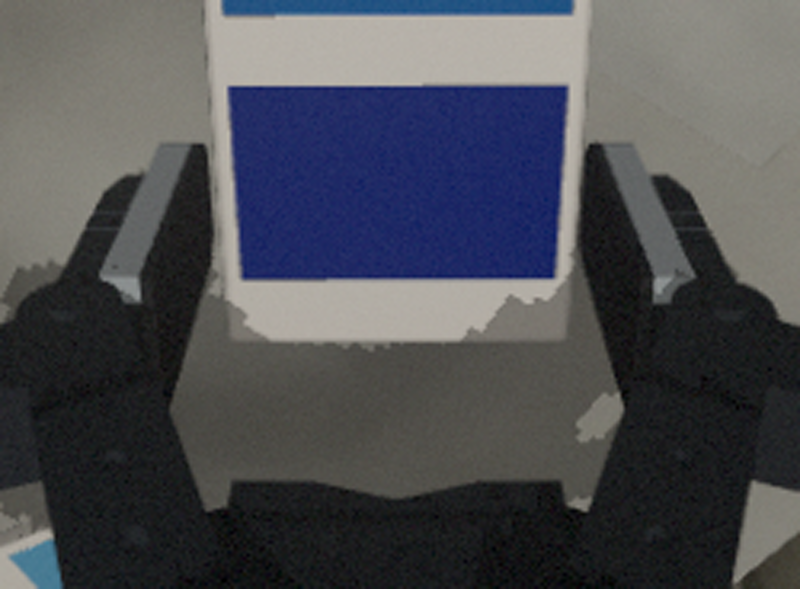

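The pads straddle the dark-blue patch, with a small gap on each side. I'll grip and lift slightly.

Request:
jog_arm(deltas=[[50,[0,0,0],0],[40,[0,0,0],0],[40,[0,0,0],0],[40,[0,0,0],0],[40,[0,0,0],0],[40,[0,0,-10],0],[40,[0,0,-25],0],[40,[0,0,-45],0],[40,[0,0,-65],0],[40,[0,0,-65],0]], grip_force=70)

```text
clock: 4.68
position: [417.4, -357.4, 77.6]
eef_rot: [0.001, 0.965, 0.261, 0.001]
force: [0.5, -1.1, -0.5]
finger_gap: 0.628
```

Run:
```python
from h import *
np.set_printoptions(precision=3,suppress=True)
f=save('wrist','w4'); f=save('scene','s4'); crop('s4',260,180,400,300,'s4b')
go([440,-250,110],-1.387)
```

```text
scale 5.0
pos [ 416.901 -356.354   74.902] thy -1.0416 tilt -0.9999991408364697 clk 4.7833 F [-0.338  0.289 -1.872] gap 53.865008466505344
delta [ 73.7 -80.1 -35.1] dist 114.4 roll 0.34538892828782286 rows 2.742277990856891 2.763111426302583
```

View pics/w4.png

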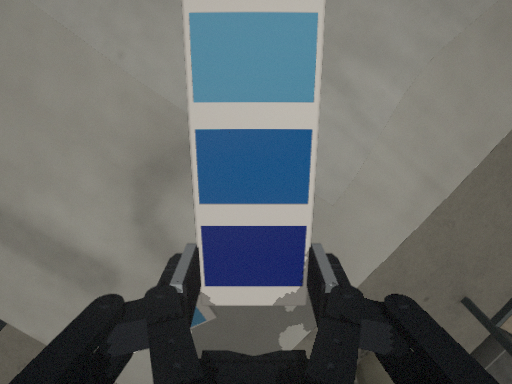

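View pics/s4b.png

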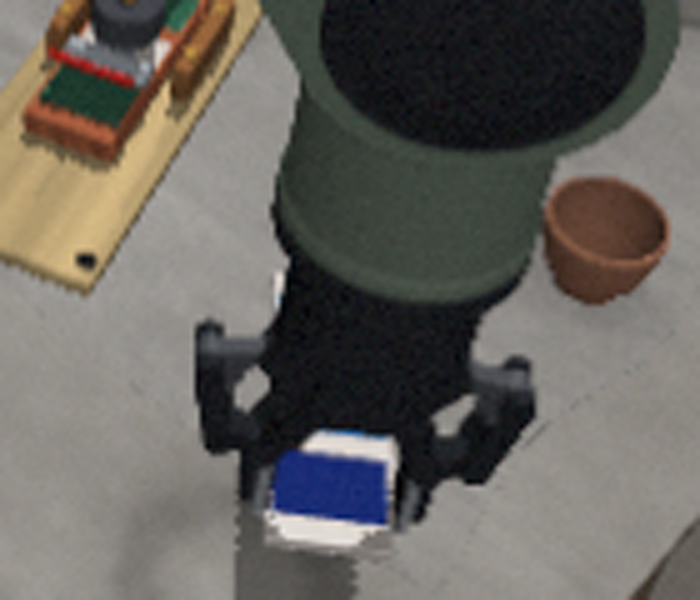

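```bash
cat > pnp.py <<'E'
from h import *
np.set_printoptions(precision=3,suppress=True)
f=load('w1');s=1.5625
A=[(360,137),(439,136),(438,190),(363,190),(363,207),(438,208),(437,257),(363,257),(365,272),(436,272),(435,318),(366,318)]
c=np.array([460.3,-331.3,8]);y=.528
R=np.array([[np.cos(y),np.sin(y)],[-np.sin(y),np.cos(y)]])
L=np.array([R@(px2w(f,(a+.5)/s-.5,(b+.5)/s-.5,8)-c)[:2] for a,b in A]); 
X=L[:,0].reshape(3,4); xs=np.array([[x[:2].mean(),x[2:].mean()] for x in X]); hw=np.abs(L[:,1]).mean()
print(xs,hw)
obj=np.array([[xe,sy*hw,8.] for r in xs for xe,sy in ((r[0],1),(r[0],-1),(r[1],-1),(r[1],1))])
def pose(fn,pts,idx):
    g=load(fn); ok,rv,tv=cv2.solvePnP(obj[idx],np.array(pts,float),g['mtx'],np.array([float(g['k1']),0,0,0]))
    Rc=cv2.Rodrigues(rv)[0]; F=np.diag([1,-1,-1.]); T=g['cam_to_world']
    W=T[:3,:3]@F@Rc; t=T[:3,:3]@F@tv[:,0]+T[:3,3]
    pr=cv2.projectPoints(obj[idx],rv,tv,g['mtx'],np.array([float(g['k1']),0,0,0]))[0][:,0]
    print('rms',np.sqrt(((pr-pts)**2).mean())); print('origin',t,'yaw',np.arctan2(W[1,0],W[0,0]),'pitch up',np.arcsin(W[2,0]),'roll',np.arcsin(W[2,1])); return W,t
E
python3 - <<'E'
from pnp import *
pose('w4',[(190,14),(318,12),(315,102),(193,102),(196,130),(312,129),(309,204),(199,204),(201,226),(307,225),(304,286),(204,286)],range(12))
E
```

```text
[[ 61.054  27.308]
 [ 15.82  -18.052]
 [-28.759 -63.026]] 24.962361076174574
rms 0.6243180286497415
origin [ 461.208 -331.784   66.939] yaw 0.5290501937509511 pitch up -0.009654379747702375 roll -0.008351084471484615
```

Run:
```python
from h import *
np.set_printoptions(precision=3,suppress=True)
go([570,-225,190],-1.387)
```

```text
pos [ 416.901 -356.354   74.902] thy -1.0416 tilt -0.9999991408364697 clk 4.7833 F [-0.338  0.289 -1.872] gap 53.865008466505344
delta [ 198.6  -36.  -115. ] dist 232.3 roll 0.34538892828782286 rows 5.569573839704757 2.763111426302583
```

Request:
jog_arm(deltas=[[40,[15,-2,-20],0.0],[40,[40,-5,-40],0.03],[40,[65,-10,-60],0.1],[40,[95,-15,-80],0.18],[40,[125,-22,-95],0.26],[40,[155,-28,-110],0.32],[40,[180,-33,-115],0.345],[40,[198,-36,-115],0.345],[40,[198,-36,-115],0.345],[40,[198,-36,-115],0.345]])

```text
clock: 5.62
position: [569.4, -224.4, 188.1]
eef_rot: [-0.0, 0.996, 0.093, -0.001]
force: [-1.1, -0.3, -1.0]
finger_gap: 0.629
```

Request:
jog_arm(deltas=[[40,[0,0,0],0],[40,[0,0,0],0],[40,[0,0,0],0]])

```text
clock: 5.87
position: [568.5, -226.2, 189.1]
eef_rot: [-0.0, 0.996, 0.091, -0.0]
force: [-0.4, 0.1, -0.9]
finger_gap: 0.632
```

Run:
```python
from h import *
np.set_printoptions(precision=3,suppress=True)
f=save('wrist','w5'); crop('w5',0,0,512,384,'w5b')
go([570,-225,190],-1.387)
```

```text
scale 1.5625
pos [ 568.732 -226.095  189.235] thy -1.3883 tilt -0.999999982511481 clk 5.9167 F [-0.254  0.612 -1.569] gap 53.55457405741986
delta [ 1.4 -0.8 -0.8] dist 1.8 roll -0.001267238939432147 rows 0.044174988674180814 0.010137911515457176
```

View pics/w5b.png

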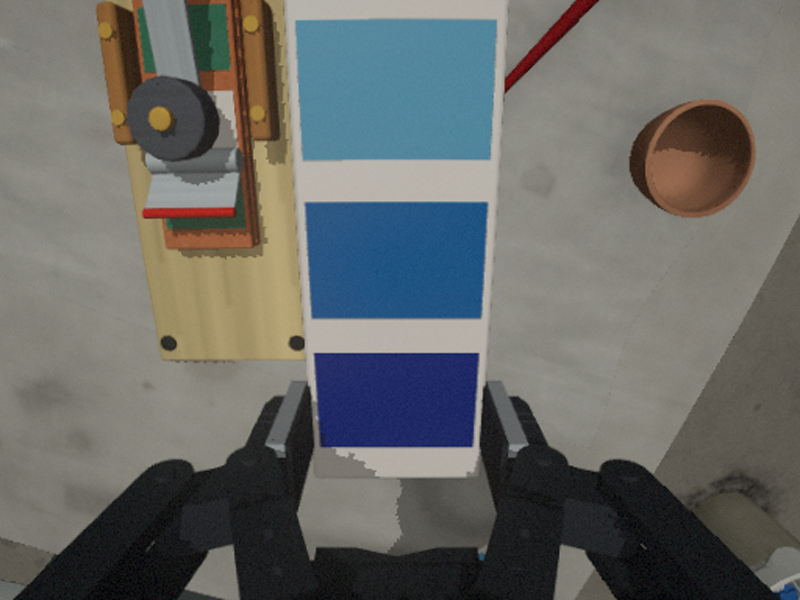

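Run:
```python
from h import *
crop('w5',55,85,205,235,'w5c');crop('w5',55,0,205,110,'w5d')
```

```text
scale 4.0
scale 5.333333333333333
```

View pics/w5c.png

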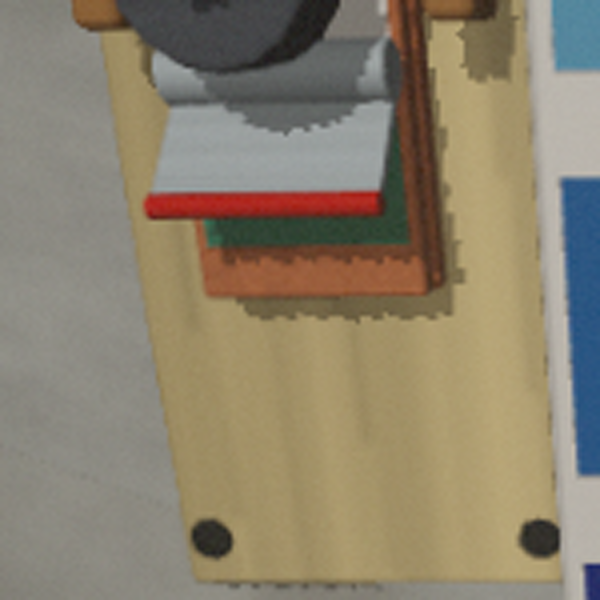

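View pics/w5d.png

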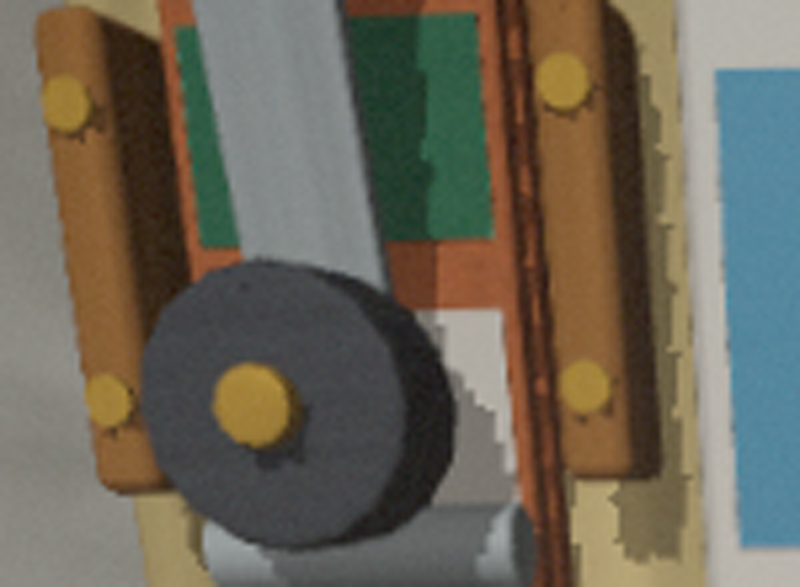

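Run:
```python
from h import *
np.set_printoptions(precision=1,suppress=True)
f=load('w5')
def P(q,s,x0,y0,z): return px2w(f,(q[0]+.5)/s-.5+x0,(q[1]+.5)/s-.5+y0,z)[:2]
C=lambda q,z:P(q,4,55,85,z); D=lambda q,z:P(q,5.3333,55,0,z)
pairs={'holes':(C((212,539),12),C((541,539),12)),'red':(C((147,206),49),C((382,202),49)),'mid':(C((206,296),28),C((428,293),28)),
'scrF':(D((110,400),40),D((585,387),40)),'scrB':(D((68,103),40),D((562,80),40)),'guideF':(D((165,490),38),D((563,478),38)),'bar':(D((205,545),39),D((530,540),39))}
mids=[]
for k,(a,b) in pairs.items():
    m=(a+b)/2; d=a-b; print(k,a,b,'mid',m,'w',np.linalg.norm(d),'yaw %.3f'%np.arctan2(-d[0],d[1])); mids.append(m)
mids=np.array(mids); c=mids.mean(0); u,s,v=np.linalg.svd(mids-c); d=v[0]*np.sign(v[0,0]); y=np.arctan2(d[1],d[0])
print('line yaw %.4f'%y,c, 'resid',(mids-c)@[-d[1],d[0]],'along',(mids-c)@d)
print('FL corner',C((197,581),12))
p=c; L=(mids-c)@d
# red=-40
o=c+d*(L[1]+40); print('origin from red',o,'from guideF',c+d*L[5], 'from FL',C((197,581),12)@d+150-c@d)
o=c+d*(C((197,581),12)@d+150-c@d); print('origin from FL',o)
```

```text
holes [486.6 -76.8] [ 503.5 -167.2] mid [ 495. -122.] w 92.03285293983876 yaw 0.185
red [585.6 -76.1] [ 595.5 -128.6] mid [ 590.6 -102.4] w 53.442697963148056 yaw 0.186
mid [560.7 -80.7] [ 571. -135.] mid [ 565.9 -107.9] w 55.298236123751984 yaw 0.188
scrF [635.4 -55.6] [ 649.8 -133.5] mid [642.6 -94.6] w 79.19511914765235 yaw 0.183
scrB [679.5 -47.4] [ 694.2 -125.2] mid [686.9 -86.3] w 79.21111958386219 yaw 0.186
guideF [622.3 -64.3] [ 635.1 -130.8] mid [628.7 -97.5] w 67.70928915804063 yaw 0.190
bar [614.5 -71.9] [ 624.3 -126.5] mid [619.4 -99.2] w 55.50885832295734 yaw 0.178
line yaw 0.1807 [ 604.2 -101.4] resid [-0.6  1.5  0.5 -0.2 -0.  -0.6 -0.6] along [-111.   -13.6  -38.8   39.1   84.1   24.8   15.4]
FL corner [472.7 -72.7]
origin from red [630.2 -96.7] from guideF [628.6 -97. ] from FL 25.850586758217446
origin from FL [629.6 -96.8]
```

Run:
```python
from pnp import *
p=np.array([(297,21),(496,19),(490,160),(302,160),(305,204),(488,202),(483,318),(311,319),(314,353),(479,352),(474,446),(320,447)],float)
W,t=pose('w5',(p+.5)/1.5625-.5,range(12))
s=bot.get_state(); print(s['position'], t-s['position'])
yaw=.184; u=np.array([np.cos(yaw),np.sin(yaw)]); n=np.array([-u[1],u[0]]); o=np.array([629.5,-97.])
st=np.arctan2(W[1,0],W[0,0]); off=t[:2]-s['position'][:2]; off_l=np.array([off@[np.cos(st),np.sin(st)],off@[-np.sin(st),np.cos(st)]]); print('strip in tool',off_l)
for X,z in ((-175,60),(-110,44)):   # strip centre in press x
    c=o+u*X; d=u*off_l[0]+n*off_l[1]; print(X,c-d); go([*(c-d),z],-1.387+0*yaw)
print('theta needed', -1.3883+yaw-st)
```

```text
[[ 61.054  27.308]
 [ 15.82  -18.052]
 [-28.759 -63.026]] 24.962361076174574
rms 0.49195956691920345
origin [ 618.332 -216.964  178.16 ] yaw 0.18341930934693557 pitch up -0.006713169212003499 roll 0.0038192464236463134
[ 568.732 -226.095  189.235] [ 49.6     9.132 -11.076]
strip in tool [50.434 -0.068]
-175 [ 407.859 -138.179]
pos [ 568.732 -226.095  189.235] thy -1.3883 tilt -0.999999982511481 clk 5.9167 F [-0.254  0.612 -1.569] gap 53.55457405741986
delta [-142.2 -115.6  129.3] dist 224.3 roll -0.001267238939432147 rows 5.378926584833851 0.010137911515457176
-110 [ 471.762 -126.287]
pos [ 568.732 -226.095  189.235] thy -1.3883 tilt -0.999999982511481 clk 5.9167 F [-0.254  0.612 -1.569] gap 53.55457405741986
delta [ -77.2 -115.7  145.3] dist 201.1 roll -0.001267238939432147 rows 4.823559887465795 0.010137911515457176
theta needed -1.3877193093469358
```

Request:
jog_arm(deltas=[[40,[-20,-20,0],0],[40,[-42,-42,10],0],[40,[-65,-65,30],0],[40,[-90,-90,50],0],[40,[-108,-106,70],0],[40,[-117,-115.5,90],0],[40,[-117,-115.5,110],0],[40,[-117,-115.5,130],0],[40,[-117,-115.5,142],0],[40,[-117,-115.5,145],0]])

```text
clock: 6.75
position: [432.3, -133.5, 42.9]
eef_rot: [-0.0, 0.996, 0.091, -0.001]
force: [-1.0, -0.4, -0.9]
finger_gap: 0.631
```

Request:
jog_arm(deltas=[[40,[0,0,0],0],[40,[0,0,0],0],[40,[0,0,0],0],[40,[0,0,0],0]])

```text
clock: 7.08
position: [433.6, -133.3, 45.0]
eef_rot: [0.0, 0.996, 0.092, 0.001]
force: [-0.1, 0.0, -1.3]
finger_gap: 0.628
```

Run:
```python
from h import *
np.set_printoptions(precision=3,suppress=True)
save('wrist','w6'); crop('w6',0,0,512,384,'w6b'); save('scene','s6'); crop('s6',200,150,340,255,'s6b')
u=np.array([np.cos(.184),np.sin(.184)]);o=np.array([629.5,-97.])
p=bot.get_state()['position'][:2]-o; print('press xy of TCP',p@u,p@[-u[1],u[0]])
go([*(o+u*-175.4),42],-1.3877)
```

```text
scale 1.5625
scale 5.714285714285714
press xy of TCP -199.34631306838955 0.32418294117110275
pos [ 433.459 -133.154   44.797] thy -1.3867 tilt -0.9999996198688583 clk 7.1833 F [-0.31  -0.048 -0.758] gap 53.84945493727118
delta [23.9  0.3  2.8] dist 24.1 roll 0.0009986160507082786 rows 0.5782069745981201 0.007988928405666229
```

View pics/w6b.png

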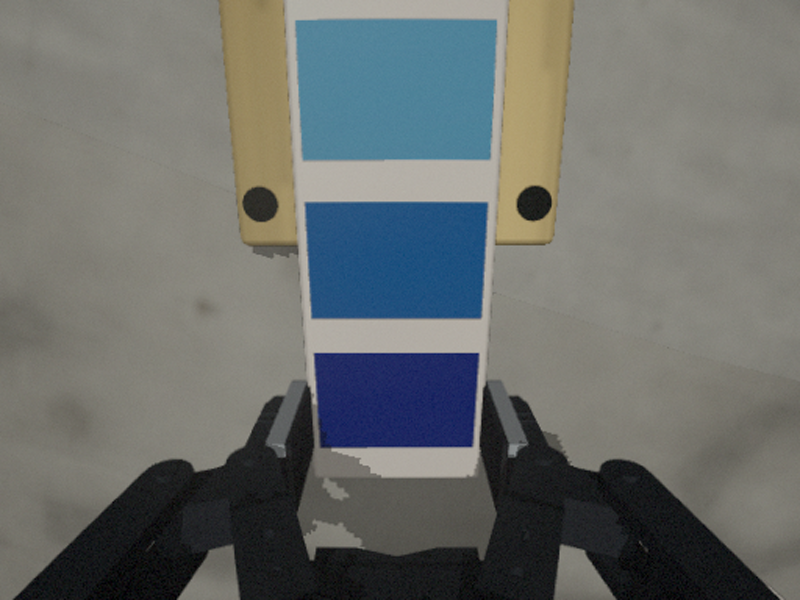

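View pics/s6b.png

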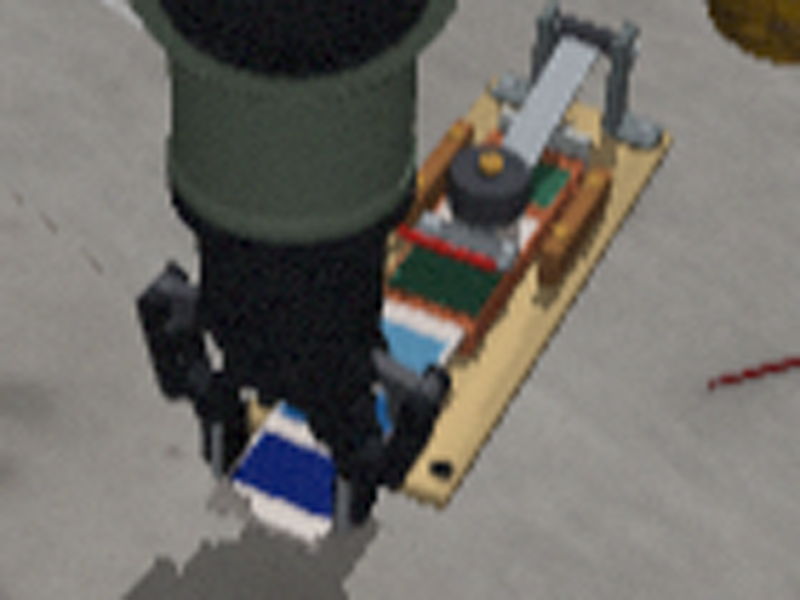

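Request:
jog_arm(deltas=[[40,[8,0,0],0],[40,[16,0,1],0],[40,[24,0,3],0],[40,[24,0,4],0],[40,[24,0,5],0],[40,[24,0,5],0],[40,[24,0,5],0]])

```text
clock: 7.77
position: [456.3, -129.0, 39.2]
eef_rot: [-0.0, 0.996, 0.092, -0.0]
force: [-0.7, 0.7, -0.9]
finger_gap: 0.63
```

```bash
cat >> h.py <<'E'
def st():
    u=np.array([np.cos(.184),np.sin(.184)]);o=np.array([629.5,-97.]); s=bot.get_state(); n=np.array([-u[1],u[0]])
    p=s['position'][:2]-o; F=s['force'][:2]; print('pressTCP x %.1f y %.1f z %.1f'%(p@u,p@n,s['position'][2]),'F along %.1f lat %.1f z %.1f'%(F@u,F@n,s['force'][2]),'gap',s['finger_gap']*85.4,'clk',s['clock'],'M',s['moment'])
E
python3 - <<'E'
from h import *
np.set_printoptions(precision=3,suppress=True)
save('scene','s7'); crop('s7',200,150,340,255,'s7b'); st()
E
```

```text
scale 5.714285714285714
pressTCP x -176.1 y 0.2 z 39.3 F along -0.1 lat -0.0 z -2.0 gap 53.6872141971443 clk 7.8167 M [-0.008  0.107 -0.009]
```

View pics/s7b.png

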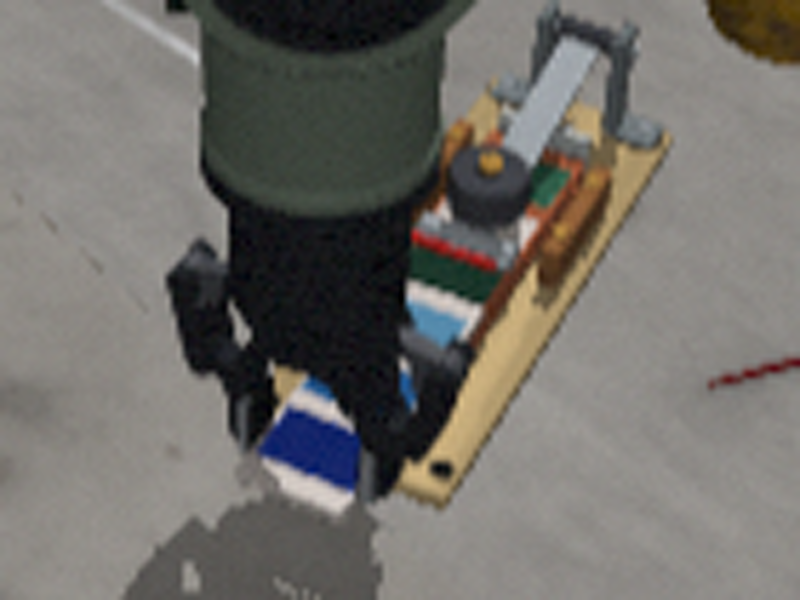

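Request:
jog_arm(deltas=[[40,[8,0,0],0],[40,[16,0,0],0],[40,[22,0,0],0],[40,[26,0,0],0],[40,[30,0,0],0],[40,[34,0,0],0],[40,[34,0,0],0]])

```text
clock: 8.4
position: [489.2, -122.5, 38.8]
eef_rot: [-0.0, 0.996, 0.092, -0.001]
force: [-5.6, -0.4, -1.5]
finger_gap: 0.63
```

Run:
```python
from h import *
np.set_printoptions(precision=3,suppress=True)
save('scene','s8'); crop('s8',200,150,340,255,'s8b'); st()
```

```text
scale 5.714285714285714
pressTCP x -142.6 y 0.5 z 38.9 F along -6.0 lat 0.8 z -0.5 gap 53.76865490065089 clk 8.45 M [-0.174  1.251  0.099]
```

View pics/s8b.png

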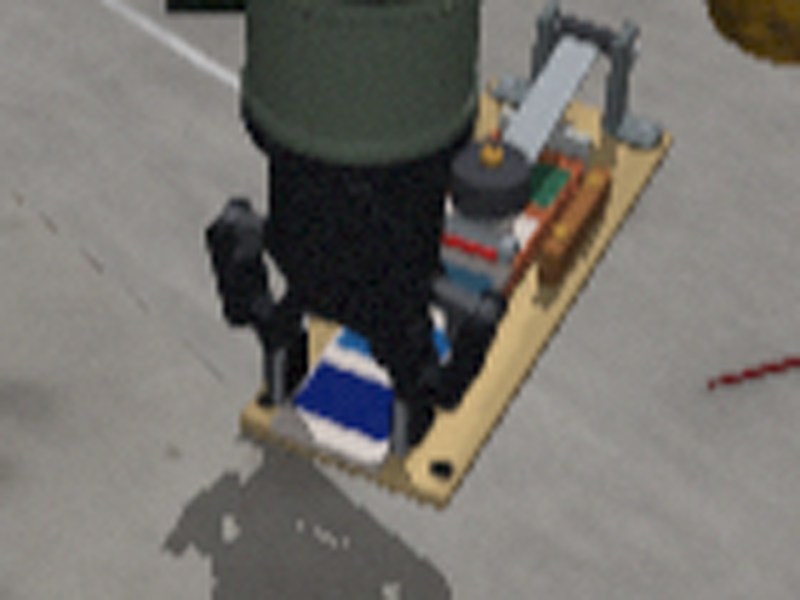

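Request:
jog_arm(deltas=[[40,[5,0,0],0],[40,[10,0,0],0],[40,[16,0,0],0],[40,[22,0,0],0],[40,[28,0,0],0],[40,[34,0,0],0],[40,[40,0,0],0],[40,[46,0,0],0],[40,[46,0,0],0],[40,[46,0,0],0]])

```text
clock: 9.28
position: [536.1, -114.1, 39.4]
eef_rot: [0.0, 0.996, 0.092, 0.001]
force: [2.0, 0.3, -3.7]
finger_gap: 0.628
```

Run:
```python
from h import *
np.set_printoptions(precision=3,suppress=True)
save('scene','s9'); crop('s9',200,150,340,255,'s9b');save('wrist','w9'); crop('w9',0,0,512,384,'w9b'); st()
```

```text
scale 5.714285714285714
scale 1.5625
pressTCP x -95.4 y 0.3 z 39.4 F along 3.1 lat -0.1 z -2.0 gap 53.969023964120424 clk 9.3833 M [ 0.087 -0.325  0.046]
```

View pics/s9b.png

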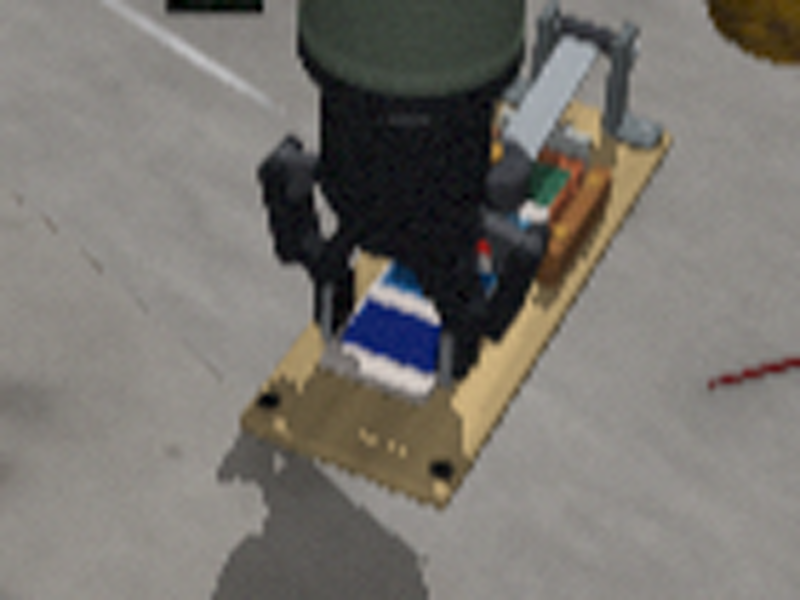

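View pics/w9b.png

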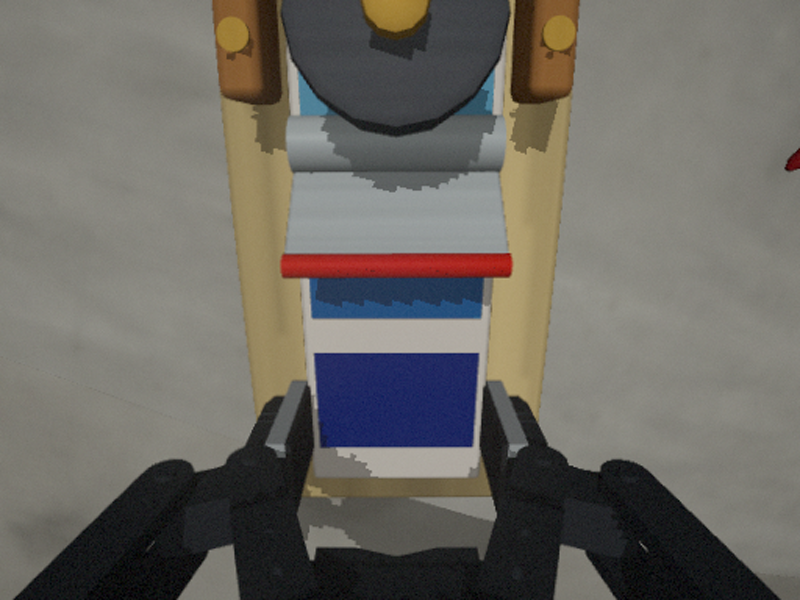

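The strip is under the bar, square and centred: red edge at row 265, strip edges at 305/490 between guides at 280/512. I'll let go.

Request:
jog_arm(deltas=[[60,[0,0,0],0],[66,[0,0,0],0],[72,[0,0,0],0],[72,[0,0,0],0],[72,[0,0,0],0],[72,[0,0,0],0],[72,[0,0,0],0],[72,[0,0,0],0]])

```text
clock: 10.05
position: [535.3, -114.3, 39.3]
eef_rot: [0.0, 0.996, 0.092, -0.0]
force: [0.7, -0.6, -0.5]
finger_gap: 0.845
```

Run:
```python
from h import *
np.set_printoptions(precision=3,suppress=True)
save('wrist','w10'); crop('w10',0,0,512,384,'w10b'); st()
```

```text
scale 1.5625
pressTCP x -95.7 y 0.3 z 39.3 F along 0.2 lat -0.9 z 0.1 gap 71.83545844442622 clk 10.1 M [ 0.019 -0.02  -0.002]
```

View pics/w10b.png

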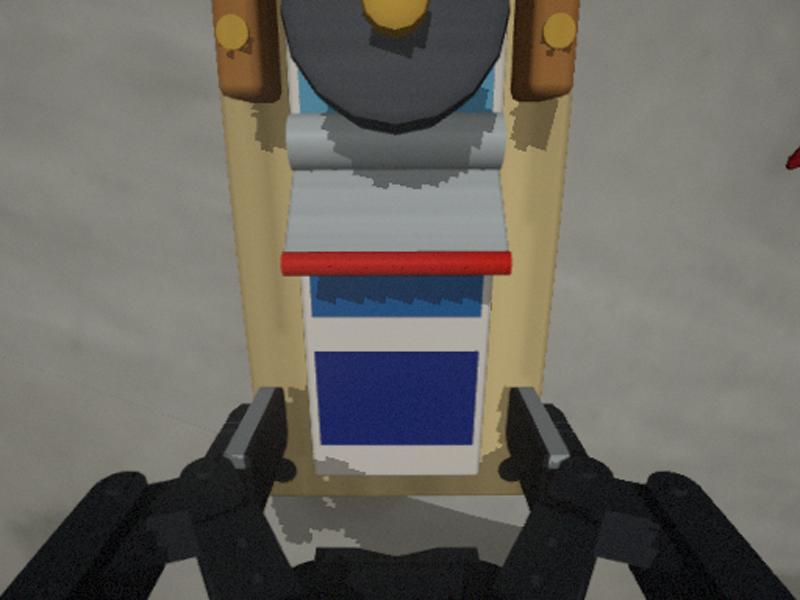

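Request:
jog_arm(deltas=[[72,[0,0,-15],0],[72,[0,0,-40],0],[60,[-15,0,-50],0],[40,[-35,0,-50],0],[25,[-50,0,-50],0],[25,[-50,0,-50],0],[25,[-50,0,-50],0],[25,[-50,0,-30],0],[25,[-50,0,-10],0],[25,[-50,0,-5],0]], grip_force=60)

```text
clock: 10.93
position: [486.1, -122.9, 42.2]
eef_rot: [-0.0, 0.996, 0.092, -0.001]
force: [-0.8, 0.4, -0.5]
finger_gap: 0.293
```

Request:
jog_arm(deltas=[[25,[0,0,0],0],[25,[0,0,0],0],[25,[0,0,0],0]])

```text
clock: 11.18
position: [486.8, -123.6, 45.1]
eef_rot: [0.0, 0.996, 0.092, 0.0]
force: [-0.7, 0.7, -0.2]
finger_gap: 0.294
```

Run:
```python
from h import *
np.set_printoptions(precision=3,suppress=True)
save('wrist','w11'); crop('w11',0,0,512,384,'w11b'); save('scene','s11'); crop('s11',200,150,340,255,'s11b'); st()
```

```text
scale 1.5625
scale 5.714285714285714
pressTCP x -145.2 y 0.2 z 45.1 F along -0.6 lat 0.3 z 0.8 gap 24.838239440466506 clk 11.2833 M [-0.037  0.081  0.014]
```

View pics/w11b.png

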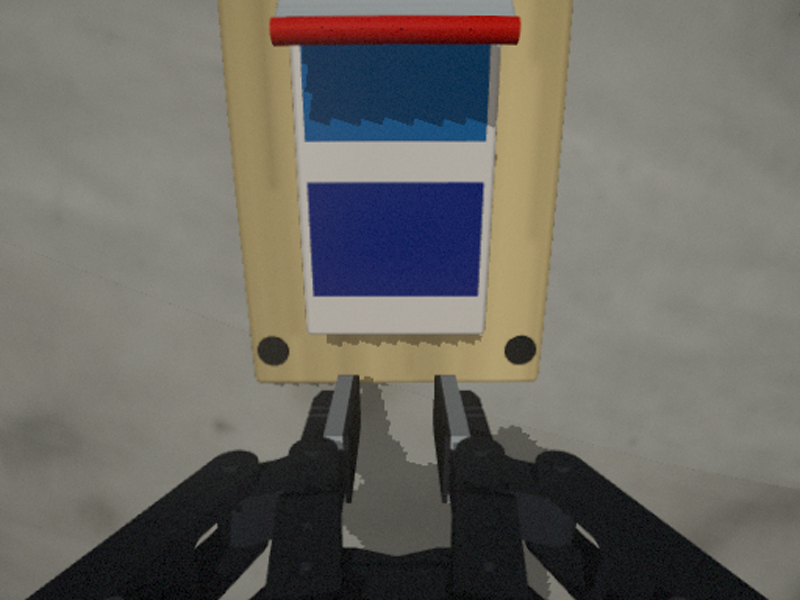

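View pics/s11b.png

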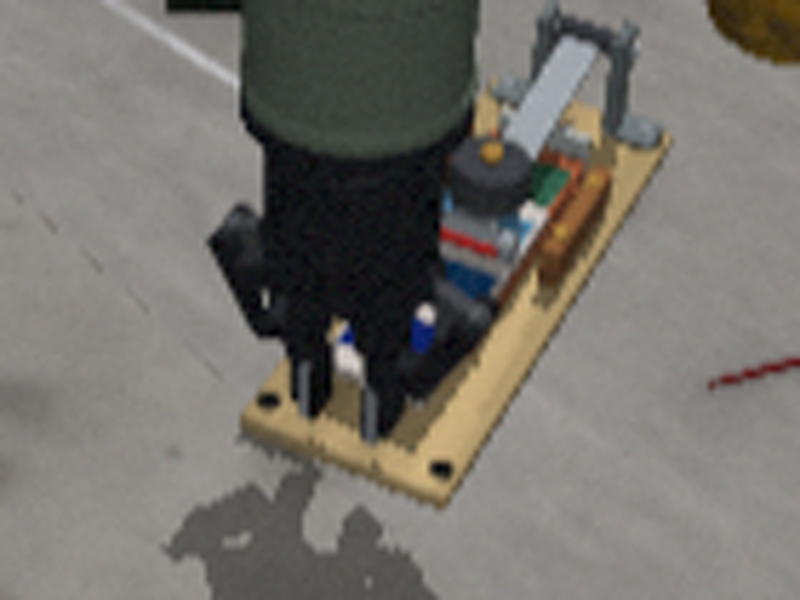

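Request:
jog_arm(deltas=[[25,[4,0,2],0],[25,[8,0,2],0],[25,[12,0,2],0],[25,[15,0,2],0],[25,[19,0,2],0],[25,[23,0,2],0],[25,[27,0,2],0],[25,[31,0,2],0],[25,[35,0,2],0],[25,[35,0,2],0]])

```text
clock: 12.12
position: [521.6, -116.7, 42.3]
eef_rot: [0.0, 0.996, 0.092, 0.0]
force: [-0.2, -0.3, -0.2]
finger_gap: 0.291
```

Run:
```python
from h import *
np.set_printoptions(precision=3,suppress=True)
save('wrist','w12'); crop('w12',0,0,512,384,'w12b'); save('scene','s12'); crop('s12',200,150,340,255,'s12b'); st()
```

```text
scale 1.5625
scale 5.714285714285714
pressTCP x -110.2 y 0.3 z 42.3 F along -0.8 lat -0.1 z 0.2 gap 25.044457691839266 clk 12.2167 M [0.027 0.003 0.002]
```

View pics/w12b.png

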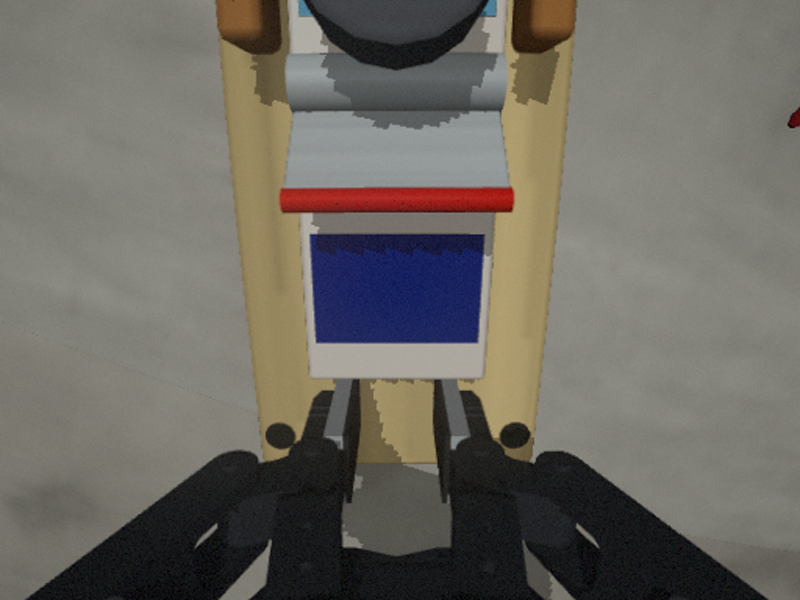

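View pics/s12b.png

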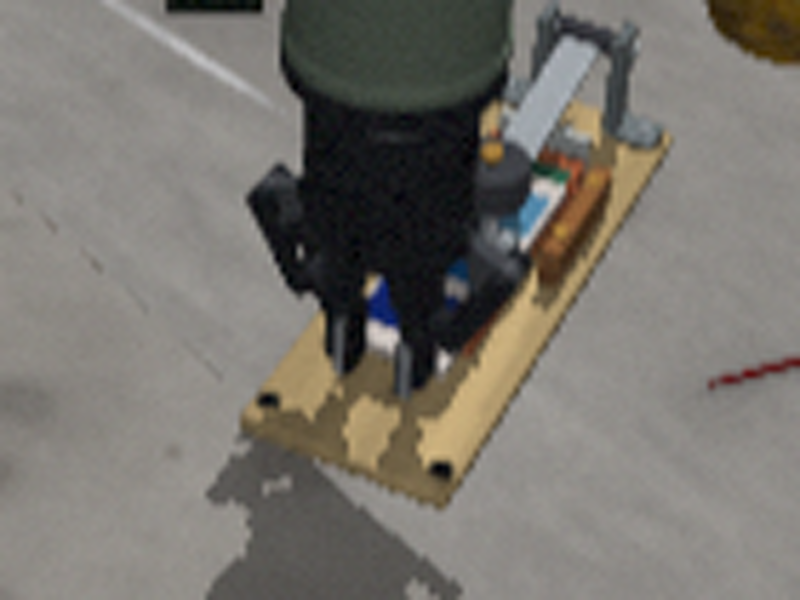

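Request:
jog_arm(deltas=[[25,[4,0,0],0],[25,[8,0,0],0],[25,[12,0,0],0],[25,[16,0,0],0],[25,[20,0,0],0],[25,[23,0,0],0],[25,[25,0,0],0],[25,[26,0,0],0],[25,[27,0,0],0]])

```text
clock: 12.97
position: [547.1, -112.1, 42.3]
eef_rot: [0.0, 0.996, 0.092, -0.0]
force: [-5.1, -0.1, 1.7]
finger_gap: 0.294
```

Run:
```python
from h import *
np.set_printoptions(precision=3,suppress=True)
st();save('wrist','w13'); crop('w13',0,0,512,384,'w13b'); save('scene','s13'); crop('s13',270,150,330,195,'s13b'); st()
```

```text
pressTCP x -83.7 y 0.2 z 42.3 F along -5.0 lat 0.9 z 1.7 gap 25.07624188018384 clk 12.9667 M [-0.18   0.927  0.02 ]
scale 1.5625
scale 13.333333333333334
pressTCP x -83.5 y 0.3 z 42.3 F along -2.3 lat 0.2 z 0.2 gap 25.228183072217597 clk 13.0667 M [-0.111  0.472 -0.021]
```

View pics/w13b.png

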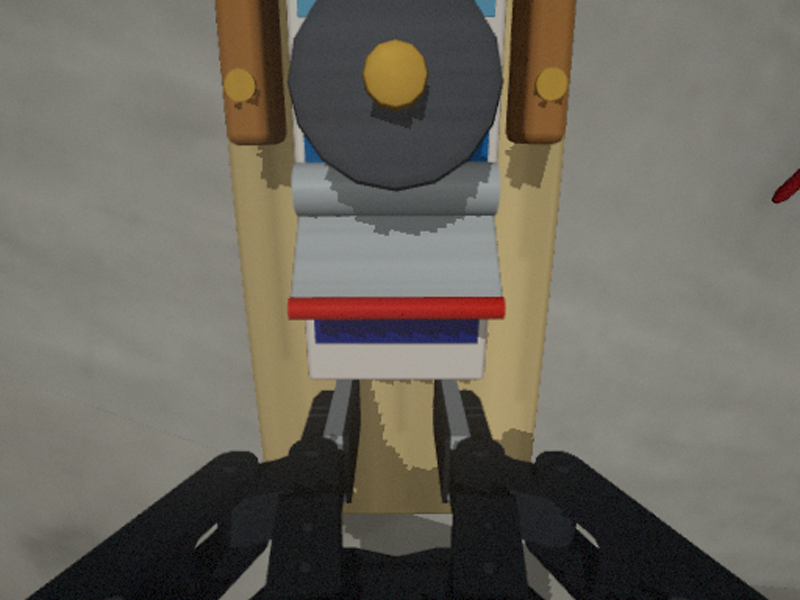

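View pics/s13b.png

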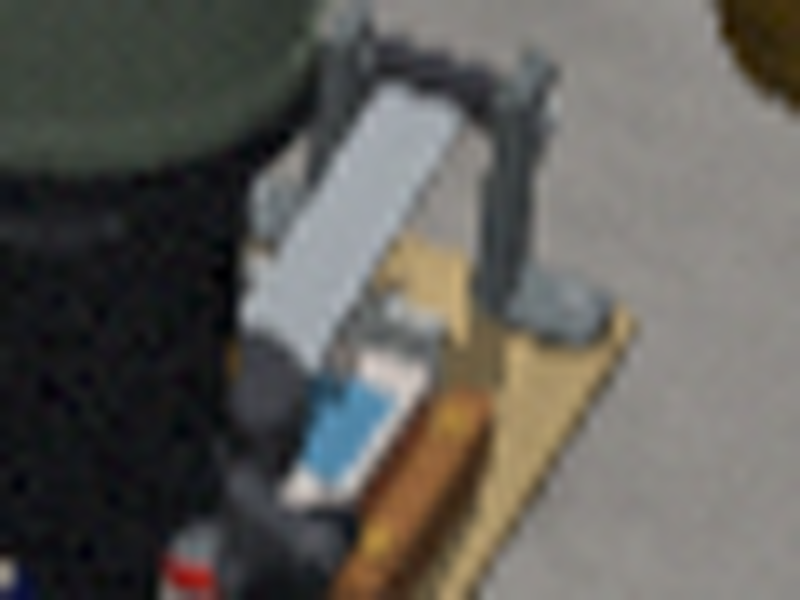

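Run:
```python
from h import *
f=load('w13');s=1.5625
u=np.array([np.cos(.184),np.sin(.184)]);o=np.array([629.5,-97.]);n=np.array([-u[1],u[0]])
for q,z in [((310,379),36),((485,379),36),((229,143),38),((565,143),38)]:
    p=px2w(f,(q[0]+.5)/s-.5,(q[1]+.5)/s-.5,z)[:2]-o; print(p@u,p@n)
```

```text
-72.85136704533004 27.873339626591726
-72.98795013731191 -27.69911553684739
-1.1840413992854548 45.07012226547588
-1.3653215516632666 -44.81905409817286
```

Request:
jog_arm(deltas=[[25,[1,0,0],0],[25,[2,0,0],0],[25,[3,0,0],0],[25,[4,0,0],0],[25,[5,0,0],0]])

```text
clock: 13.48
position: [552.2, -111.1, 42.3]
eef_rot: [0.0, 0.996, 0.092, -0.0]
force: [-3.9, -1.0, 1.1]
finger_gap: 0.292
```

```bash
python3 -c "from h import *;st()"
```

```text
pressTCP x -78.6 y 0.3 z 42.3 F along -4.1 lat -0.3 z 1.1 gap 24.912686862417722 clk 13.4833 M [-0.15834786  0.83085614  0.03267477]
```

Request:
jog_arm(deltas=[[25,[0.5,0,0],0],[25,[1,0,0],0],[25,[1.5,0,0],0]])

```text
clock: 13.73
position: [553.6, -110.9, 42.3]
eef_rot: [0.0, 0.996, 0.092, -0.0]
force: [-3.6, -0.7, 1.1]
finger_gap: 0.293
```

```bash
python3 -c "from h import *;st()"
```

```text
pressTCP x -77.2 y 0.2 z 42.3 F along -3.7 lat -0.0 z 1.1 gap 24.981380330521677 clk 13.7333 M [-0.14768611  0.84914332 -0.05909161]
```

Sliding force is a steady 4 N, so I'll carry on in half-millimetre steps.

Request:
jog_arm(deltas=[[25,[0.5,0,0],0],[25,[1,0,0],0]])

```text
clock: 13.9
position: [554.6, -110.7, 42.3]
eef_rot: [0.0, 0.996, 0.092, 0.0]
force: [-4.5, -0.9, 1.8]
finger_gap: 0.296
```

Request:
jog_arm(deltas=[[25,[0.5,0,0],0]])

```text
clock: 13.98
position: [555.0, -110.6, 42.3]
eef_rot: [0.0, 0.996, 0.092, -0.0]
force: [-6.5, -1.6, 2.2]
finger_gap: 0.297
```

```bash
python3 -c "
from h import *;st()
save('wrist','w14')
crop('w14',150,180,360,300,'w14b');save('scene','s14'); crop('s14',270,150,330,195,'s14b')"
```

```text
pressTCP x -75.7 y 0.3 z 42.3 F along -6.7 lat -0.4 z 2.2 gap 25.34701835061862 clk 13.9833 M [-0.24258459  1.4450487   0.00756552]
scale 3.8095238095238093
scale 13.333333333333334
```

View pics/w14b.png

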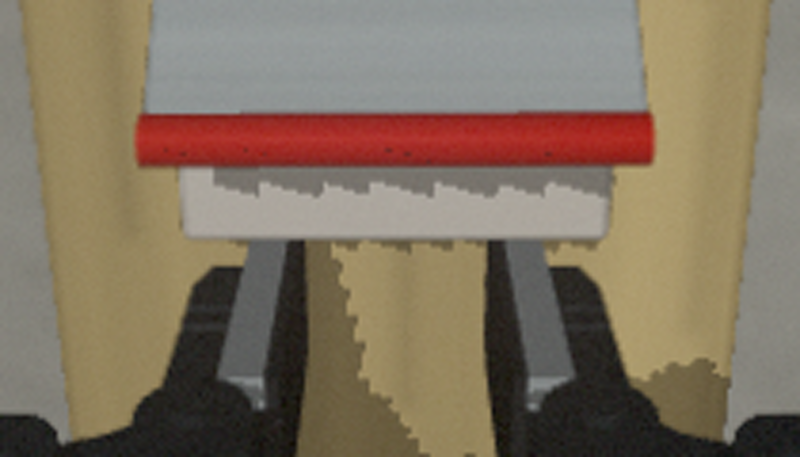

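View pics/s14b.png

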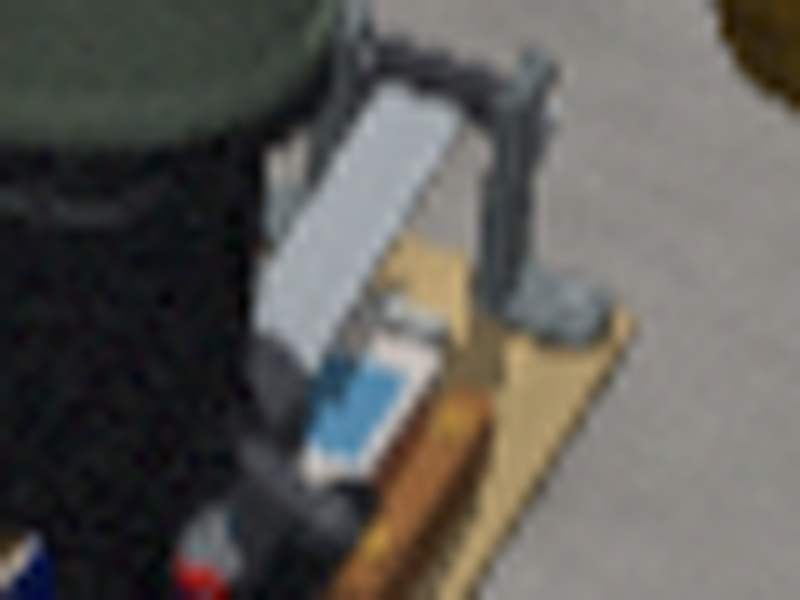

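Request:
jog_arm(deltas=[[25,[0.3,0,0],0],[25,[0.3,0,0],0]])

```text
clock: 14.25
position: [555.1, -110.6, 42.3]
eef_rot: [-0.0, 0.996, 0.092, -0.0]
force: [-6.6, -0.4, 4.0]
finger_gap: 0.296
```

```bash
python3 -c "from h import *;st()"
```

```text
pressTCP x -75.7 y 0.3 z 42.3 F along -6.6 lat 0.9 z 4.0 gap 25.318207015884308 clk 14.25 M [-0.19360565  1.3541151  -0.00688491]
```

Request:
jog_arm(deltas=[[25,[0.4,0,0],0],[25,[0.4,0,0],0]])

```text
clock: 14.42
position: [555.1, -110.6, 42.2]
eef_rot: [-0.0, 0.996, 0.092, -0.001]
force: [-8.2, -1.4, 4.5]
finger_gap: 0.29
```

```bash
python3 -c "
from h import *;st()
save('wrist','w15');f=load('w15');crop('w15',150,180,360,300,'w15b')
"
```

```text
pressTCP x -75.6 y 0.2 z 42.2 F along -8.3 lat 0.2 z 4.5 gap 24.768240162624288 clk 14.4167 M [-0.25331497  1.7921239  -0.04415711]
scale 3.8095238095238093
```

View pics/w15b.png

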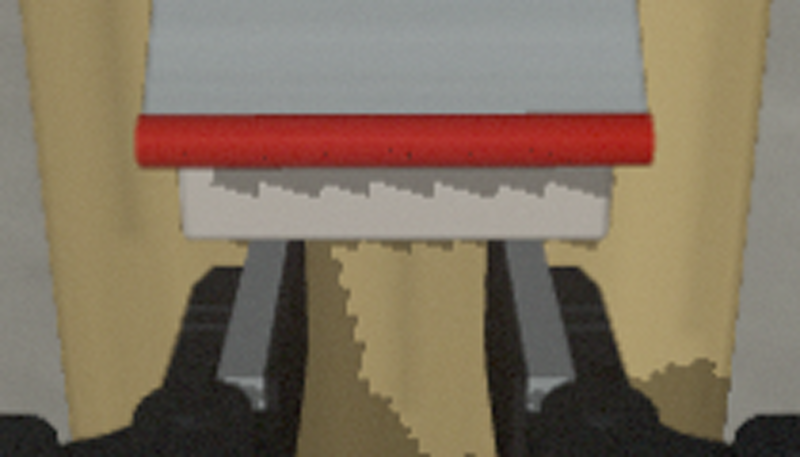

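The strip has stalled at 8 N, twice the sliding force, with its rear about where the mid strip's front is, so it is on the stop. I'll back off, lift clear and check.

Request:
jog_arm(deltas=[[25,[-3,0,0],0],[25,[-10,0,0],0],[25,[-20,0,-10],0],[25,[-35,0,-35],0],[25,[-50,0,-60],0],[25,[-65,0,-90],0],[25,[-70,0,-120],0],[25,[-70,0,-150],0],[25,[-70,0,-150],0],[25,[-70,0,-150],0]])

```text
clock: 15.3
position: [487.6, -123.0, 193.6]
eef_rot: [-0.0, 0.996, 0.092, 0.002]
force: [-0.6, 0.4, -1.0]
finger_gap: 0.293
```

Request:
jog_arm(deltas=[[25,[15,30,0],0],[25,[35,60,0],0],[25,[55,90,0],0],[25,[75,115,0],0],[25,[75,115,0],0],[25,[75,115,0],0]])

```text
clock: 15.8
position: [581.5, -223.8, 190.6]
eef_rot: [0.0, 0.996, 0.091, -0.001]
force: [-0.6, 0.1, -0.2]
finger_gap: 0.291
```

```bash
python3 -c "
from h import *;st()
save('wrist','w16');crop('w16',0,0,512,384,'w16b')
save('top','t16');crop('t16',235,100,315,235,'t16b');save('scene','s16');crop('s16',235,140,335,240,'s16b')
"
```

```text
pressTCP x -70.4 y -115.9 z 190.6 F along -0.6 lat 0.2 z -0.2 gap 24.865607814037947 clk 15.8 M [0.07672454 0.02638646 0.02311116]
scale 1.5625
scale 4.444444444444445
scale 6.0
```

View pics/w16b.png

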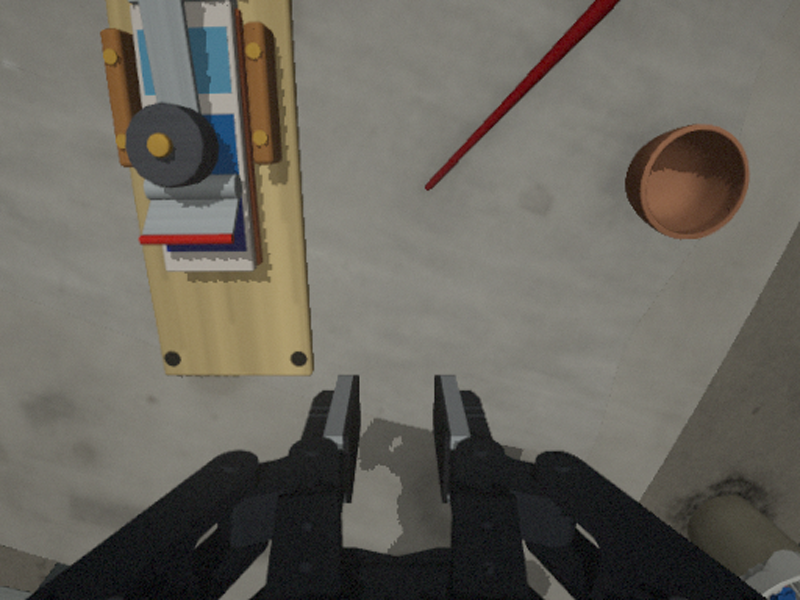

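View pics/t16b.png

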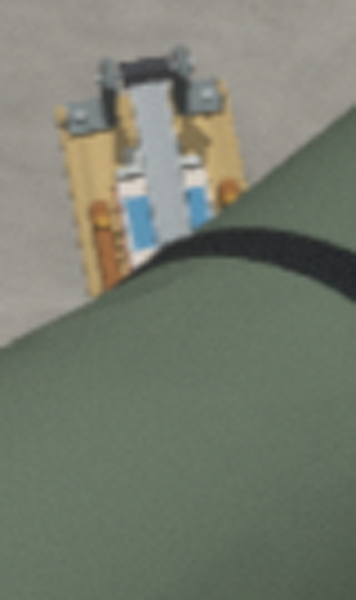

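View pics/s16b.png

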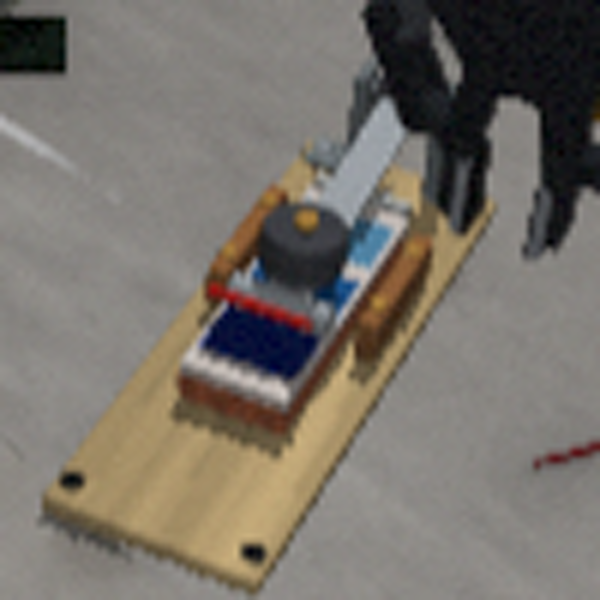

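The scene view shows the new strip's rear flush with the pile's front edge, flat and square. I'll look at the end stop from above.

Request:
jog_arm(deltas=[[25,[20,-10,0],0],[25,[45,-20,0],0],[25,[70,-35,0],0],[25,[85,-50,0],0],[25,[90,-55,0],0],[25,[90,-55,0],0],[25,[90,-55,0],0]])

```text
clock: 16.53
position: [659.4, -152.0, 192.3]
eef_rot: [0.0, 0.996, 0.092, -0.0]
force: [-0.5, 0.1, -0.0]
finger_gap: 0.29
```

```bash
python3 -c "
from h import *;st()
save('wrist','w17');crop('w17',0,0,512,384,'w17b');crop('w17',130,20,310,155,'w17c')
"
```

```text
pressTCP x 19.3 y -59.5 z 192.3 F along -0.4 lat 0.2 z -0.0 gap 24.793460969859417 clk 16.5333 M [-0.03092114  0.06337641 -0.0639707 ]
scale 1.5625
scale 4.444444444444445
```

View pics/w17b.png

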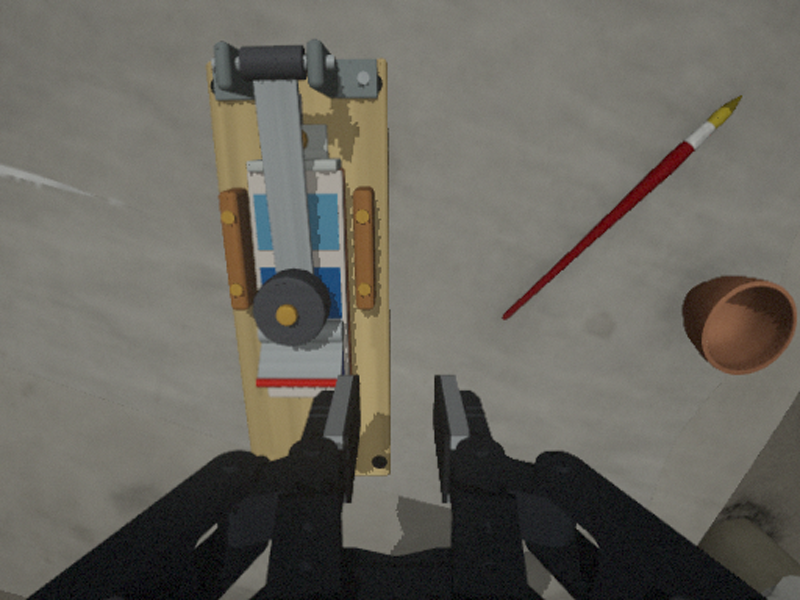

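View pics/w17c.png

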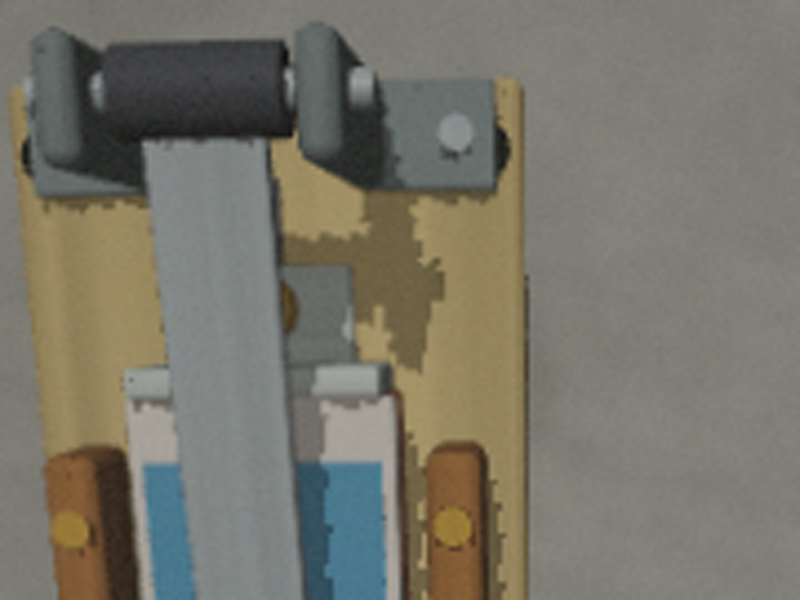

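The view shows the strip's white end meeting the stop's face on both sides (row 397 in the crop) with no gap. It also has equal 28 px gaps to the two guides. I'll hand in.

```bash
python3 -c "
from h import *
f=load('w17');s=4.44444
u=np.array([np.cos(.184),np.sin(.184)]);o=np.array([629.5,-97.]);n=np.array([-u[1],u[0]])
for q,z in [((133,400),36),((396,394),36),((128,398),40),((391,390),40)]:
    p=px2w(f,(q[0]+.5)/s-.5+130,(q[1]+.5)/s-.5+20,z)[:2]-o; print(p@u,p@n)
print(bot.hand_in())"
```

```text
84.20312076311372 25.93077489642315
84.90430807982891 -28.09197454065989
84.87510998151579 25.717513209293173
85.94736343491762 -27.554724033716095
the job is handed in; nothing more can be done
None
```

I put the blue-glazed strip on top of the pile, pushed it flush against the end stop, and handed the job in after about 17 s on the robot's clock. No verdict came back.

**How it went**
- I gripped the strip near its robot-side end and slid the other end under the red lip.
- I let go with the strip about 55 mm short of the stop, and it stayed clamped under the arm while the fingers were open.
- I then pushed it from behind with two half-open fingers. Sliding took about 4 N. It stalled at about 8 N, well under the stop's roughly 20 N slip limit.

**Last checks**

| Check | Result |
|---|---|
| Gap to end stop | About 1 mm or less (strip end at press x 84–85 mm, stop face at 85–86 mm); none visible |
| Centring | About 1 mm off the press centre line |
| Squareness | Within about 0.015 rad |
| Height and tilt | Looks flat and level with the pile's front edge in the scene view; no separate height or tilt measured |
| Robot | Clear of everything at hand-in |

- **End stop and pile strips:** I did not measure them again at the end, but nothing in the pictures or forces suggested they had moved.
- **Tape and cup:** the robot went nowhere near the tape. It passed near the cup only well above it and never touched it.
- **Disagreements:** the first top-camera reading of the board came out about 10 mm short, because the hinge feet hide its back corners. I used the wrist-camera fit instead, which agreed within about 2 mm between features.

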